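# Line a stamp up over a pencilled clay plaque

## Task

Swing the brass latch on the plywood stamp case fully aside, lift the lid up and back past upright so that it stays open, and take out the larger of the two square stamps. Carry it over the pot and the jar to the clay disc with the red pencil cross and finish still holding it, motionless and level about one centimetre above the clay, centred on the crossing and with its sides square to the lines, so that the potter can check the placing before it is pressed. The clay is soft and marks at a touch, so the stamp must not touch it; leave the smaller stamp in the case and the pot, the jar and the disc where they are.

Things in the scene. Friction and masses are not known exactly. Their poses are not given: they have to be found in the camera images.
- case: Fixed plywood case, 150 mm deep (x) by 196 wide (y), rim 72 high, walls 9, inner floor at 8 mm. Origin: centre of underside; x points to the hinge side, the latch is on the -x side, facing the robot. Two partitions, 30 mm high, at y = -31 and 31 mm make three bays 55 mm wide, centred on y = -61, 0, 61. A flat wooden rib lies in the -61 bay, one stamp in each other bay.
- latch (a joint): Brass lever on the case front, a flat bar 42 x 10 x 5 mm turning on a vertical pin on a block before the lid. 0 = points to the case's +x, over the lid, and really holds it shut; grows counter-clockwise from above, towards the case's +y, to a stop at 1.75 rad. Clear of the lid from 1.23. Stays where left; friction 0.04 N m.
- latch_knob (a point): Middle of the upright round grip knob near the end of the latch lever, 34 mm from the pin: 10 mm thick, with a 13 mm head for its top 8 mm. The knob's top is 7 mm above this point, the lever's upper face 12 mm below it; with the lid shut, the lid's top is 20 mm below it.
- latch_pivot (a point): Point on the axis of the latch's pin, at the height of latch_knob, fixed to the case.
- lid (a joint): Plywood lid, 150 x 196 x 10 mm, 0.22 kg, hinged along the case's back rim. 0 = shut, its top 82 mm above the table; opens upward and to the back, up to 2.05 rad; a stiff hinge (0.24 N m) keeps it at any angle. The latch lever holds it shut.
- lid_knob (a point): Middle of the round wooden knob on the lid: head 22 mm across, 21 mm tall on a neck 14 mm across and 13 mm tall. The point is 23 mm above the lid's upper face, the knob's top 11 mm beyond it. 126 mm from the hinge along the lid (24 mm from the front edge), 30 mm to the case's -y from the middle; moves with the lid.
- lid_hinge (a point): Middle of the lid's hinge line, which runs along the case's y; 72 mm above the table at the back edge of the case.
- stamp_big: The larger wooden stamp, about 0.04 kg: a square block 30 x 30 mm, 30 mm tall, pale face below, with a turned knob 18 mm across from 30 to 52 mm up. Stands upright in the case. Origin: centre of the stamping face (underside); z up through the knob; x and y square to the block's sides. Quarter turns about z count as the same.
- stamp_small: The smaller stamp: block 24 x 24 mm, 30 mm tall, the same knob 18 mm across up to 52 mm. To be left in the case. Origin: centre of the underside.
- disc: Grey scalloped clay disc, 128 mm across and 10 mm thick, loose on the terracotta-coloured ware board (its top is 18 mm above the table). Origin: centre of the underside. The only disc with a red cross.
- cross (a point): Where the two red pencil lines (each 92 mm long, 2 mm wide) cross on the upper face of the clay disc, at its centre; its x and y run along the lines, z up.
- slip_pot: Blue-grey open pot, 70 mm across, 69 mm tall, upright on the ware board between the case and the disc. Origin: centre of the underside. To be left alone.
- glaze_jar: Glass jar with a red lid, 62 mm across, 86 mm tall, upright on the ware board between the case and the disc. Origin: centre of the underside. To be left alone.

How it is judged:
By the outcome, as a careful person would: the job done as asked, in the order asked, and still so for the second after the job is handed in, while the arm keeps its last pose, push and grip.
It also fails if it takes over 70 s, if anything falls off the work surface, if the arm or the gripper's body presses on something with over 40 N, if the wrist force passes 120 N, or if a joint passes its speed limit or range.

## Robot

A 7-joint arm with a two-finger parallel gripper is mounted at the origin on the work surface; the furniture and walls round the work are solid. World frame = base frame: x ahead of the robot, y to its left, z up, the work surface at z = 0. Lengths are in m, angles in rad, forces in N, time in s.
With the tool pointing down it reaches from about 0.425 to 0.875 m from the base axis. Payload 4.7 kg.
Tool frame: the origin (TCP) lies midway between the tips of the shut fingers; the grasp point (between the pads) lies ctrl.grasp_offset behind it (ctrl.grasp_offset is the distance from the TCP to the grasp point, in m); z points along the fingers, y is the line along which they close (so a half turn about z gives the same grasp; the last joint's range is limited). The gripper opens to 87 mm and grips with 3 to 60 N. Pads are 19 mm wide; open, the fingers measure 117 mm over their backs; the gripper's body (75 mm by 190 mm) begins 51 mm behind the grasp point.
Start: joints at [-1.291, 0.321, -0.07, 1.45, 0.023, 1.371, -0.057], TCP at [0.171, 0.627, 0.223] pointing down, gripper open.
Joint ranges: [-2.86, 2.86], [-0.3, 2.09], [-1.38, 1.24], [0.06, 2.45], [-1.56, 4.7], [0.09, 2.05], [-2.69, 2.69]. Speed limits (rad/s): [2.57, 2.57, 3.14, 3.14, 3.14, 3.14, 3.14].

## Interface

Orientations are given as a rotation vector (axis times angle).
In Python, from bench import ctrl gives the robot as it stands. The module is installed in compiled form; this text tells all that it offers.
- The arm moves only by the tool jog_arm, never from a script. Its argument "moves" is one flat list of numbers, 7 for each row, row after row: the shift along the tool's x, y, z in units of 30 cm (1.0 is 30 cm), then the turn, a rotation vector about the tool's x, y, z in units of 60 degrees (1.0 is 60 degrees), then the gripper's target within -1 to 1 (fully open at 1, half-way at 0, shut at -1). In form: [x, y, z, wx, wy, wz, fingers, x, y, z, wx, wy, wz, fingers, ...]. A call has exactly 8 rows; each row is the pose to reach, as a shift and turn from the pose commanded when the call began, along the tool's axes at that moment; what a row does not reach only later rows make up. A row lasts 1/8 s, in which the tool goes at most 62.5 mm and 10.7 degrees, less where a joint would pass 70% of its speed; a pose out of reach is approached as far as the arm can. A call with a number of a shift or a turn outside -1 to 1 is refused whole. A call with a gripper value outside its range is refused whole. The fingers move at their own pace and stop on an object; "newtons" is the grip in N (left out, the last holds). Time passes only in rows, so rows that repeat a pose let the fingers close, or fill a call up. It gives the time, the measured TCP pose, the force, the opening and the grip force at its end, in the units of the state.
- ctrl.get_state(): the state, without advancing time (a new reading comes with each control period).
- ctrl.get_image(name): name is "scene" or "top" or "wrist"; returns a dict with "pixels" (384x512x3 uint8, red, green, blue), "fx", "fy", "cx", "cy" (pixels), "dist" ([k1, k2, p1, p2, k3] as OpenCV has them; the pictures are not rectified), "xyz" and "rotation" of the camera in the world; the wrist camera has in their place "tool_from_camera" (4x4, takes a point from camera to tool coordinates, whose origin is the TCP and whose axes are the flange's). Camera axes: x right, y up, looking along -z (the intrinsics and any distortion apply to the point x, -y, -z); pixel columns grow to the right and rows downward; lengths in m; the calibration is good to about 2 mm. A picture is of the moment at which its call begins: read the wrist's pose just before it. There is no depth.
- ctrl.close_job(): hands the job in; it is judged then, once.
The state is a dict: "time": time; "joint_positions": joint angles; "qd": joint speeds; "joint_torque": joint torques, N m; "position": TCP position; "tool_rot": TCP orientation; "ft_force": force on the tool from outside, world axes, zero at the start; "torque": the same for the moment, N m; "grip_width": opening from 0.0 (shut) to 1.0 (fully open); "grip_force": force on a finger pad.
Only numpy, scipy, OpenCV 4.12 (cv2) and the standard library are available. Lean on these libraries where they do the work, as an engineer would, in place of code of your own. Each camera call takes 0.05 s, during which the arm holds its last target. There are 200 camera calls.

## Working session

There is one attempt and no reset: what is moved stays moved. The work goes in short steps, Python scripts to look and compute and a tool call to move; the robot and the scene stay as the last step left them, time stands still between calls to the robot, and variables do not carry over. Pictures are saved under pics/ and viewed, at most 10 in all, crops included, and the job is handed in when it is done.

Besides the shell and the picture viewer there is one more tool, called after ">>>" by a JSON object that holds its "name" and its "arguments", one argument or row to a line. jog_arm: Moves the arm, as the interface text tells. Its arguments: {"type":"object","properties":{"moves":{"type":"array"},"newtons":{"type":"number"}},"required":["moves"]}

```bash
mkdir -p pics; python3 - <<'E'
from bench import ctrl
import cv2,numpy as np,pickle
s=ctrl.get_state();print(s,ctrl.grasp_offset)
d={}
for n in("scene","top"):
    im=ctrl.get_image(n);d[n]=im
    print(n,{k:np.round(v,4).tolist() for k,v in im.items() if k!="pixels"})
    cv2.imwrite(f"pics/{n}0.png",im["pixels"][:,:,::-1])
pickle.dump(d,open("im0.pkl","wb"))
E
```

```text
{'time': 0.0, 'joint_positions': array([-1.29089781,  0.32181499, -0.07006441,  1.45164769,  0.022618  ,
        1.37078558, -0.05690796]), 'qd': array([-0.00066493, -0.00063246, -0.0016238 , -0.00038852,  0.00157594,
        0.00016994, -0.00102049]), 'joint_torque': array([-5.01539198e-04, -4.91292965e+01, -4.03942857e-01, -3.12515938e+01,
       -6.38347096e-02,  4.40697314e-02,  1.77578886e-04]), 'position': array([0.17066719, 0.62663789, 0.22148026]), 'tool_rot': array([-4.16260470e-01, -3.11376319e+00,  2.92901719e-03]), 'ft_force': array([-0.04199159,  0.49337179, -0.47318803]), 'torque': array([-0.04220955,  0.00207129, -0.0819467 ]), 'grip_force': 0.0, 'grip_width': 1.0003297188295786} 0.0187
scene {'fx': 360.0799, 'fy': 360.0799, 'cx': 256.1051, 'cy': 186.9965, 'dist': [0.0094, 0.0, 0.0, 0.0, 0.0], 'xyz': [-0.2129, -0.5893, 0.6811], 'rotation': [0.8678, -0.4821, -0.9121]}
top {'fx': 451.9258, 'fy': 451.9258, 'cx': 247.6684, 'cy': 187.7386, 'dist': [0.0383, 0.0, 0.0, 0.0, 0.0], 'xyz': [0.2591, -0.116, 1.2815], 'rotation': [0.1356, -0.1445, -1.5676]}
```

View pics/top0.png

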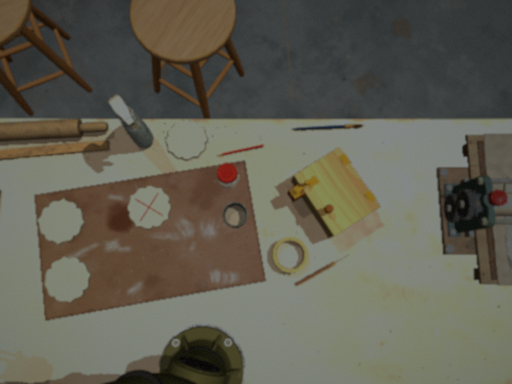

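View pics/scene0.png

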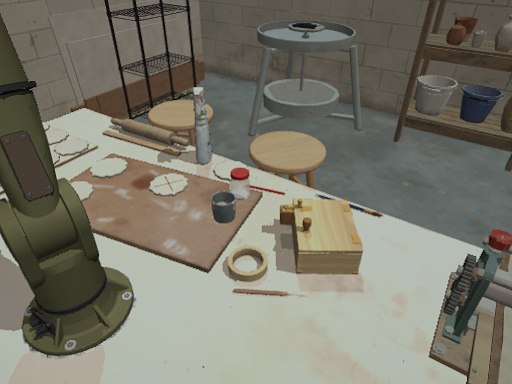

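The top view shows the case at about (335,190), with its latch block at (302,187) and lid knob at (328,208). The cross disc is at (149,207), the jar at (228,174) and the pot at (235,215). In the scene view the case is at (325,235), the latch at (292,210) and the lid knob at (307,225). I'll zoom in on these.

```bash
cat > h.py <<'E'
import numpy as np,cv2,pickle
from scipy.spatial.transform import Rotation as R
def pose(im,st=None):
    if "xyz" in im: return np.array(im["xyz"]),R.from_rotvec(im["rotation"]).as_matrix()
    T=np.eye(4);T[:3,:3]=R.from_rotvec(st["tool_rot"]).as_matrix();T[:3,3]=st["position"]
    T=T@np.array(im["tool_from_camera"]);return T[:3,3],T[:3,:3]
def K(im): return np.array([[im["fx"],0,im["cx"]],[0,im["fy"],im["cy"]],[0,0,1]])
def ray(im,uv,st=None):
    p,M=pose(im,st)
    q=cv2.undistortPoints(np.array(uv,float).reshape(-1,1,2),K(im),np.array(im["dist"])).reshape(-1,2)
    d=np.c_[q[:,0],-q[:,1],-np.ones(len(q))]@M.T
    return p,d
def plane(im,uv,z,st=None):
    p,d=ray(im,uv,st); return p+d*((z-p[2])/d[:,2])[:,None]
def proj(im,P,st=None):
    p,M=pose(im,st);c=(np.atleast_2d(P)-p)@M;c=c*[1,-1,-1]
    return cv2.projectPoints(c,np.zeros(3),np.zeros(3),K(im),np.array(im["dist"]))[0].reshape(-1,2)
def tri(obs):
    A=np.zeros((3,3));b=np.zeros(3)
    for im,uv,st in obs:
        p,d=ray(im,[uv],st);d=d[0]/np.linalg.norm(d[0]);Q=np.eye(3)-np.outer(d,d);A+=Q;b+=Q@p
    return np.linalg.solve(A,b)
E
python3 - <<'E'
from h import *
d=pickle.load(open("im0.pkl","rb"))
a=d["top"]["pixels"][140:250,275:395];b=d["scene"]["pixels"][190:280,270:370]
a=cv2.resize(a,None,fx=6,fy=6,interpolation=cv2.INTER_CUBIC)[:600]
cv2.imwrite("pics/topc.png",a[:600,:,::-1])
b=cv2.resize(b,None,fx=6,fy=6,interpolation=cv2.INTER_CUBIC)
cv2.imwrite("pics/scenec.png",b[:,:,::-1])
t=d["top"]; px=t["pixels"].astype(int)
# red
m=(px[...,0]-np.maximum(px[...,1],px[...,2])>35).astype(np.uint8)
sub=np.zeros_like(m);sub[185:230,128:172]=1
ys,xs=np.nonzero(((px[...,0]-px[...,2]>25)&(px[...,0]-px[...,1]>20)&(sub>0)))
print(len(xs),[xs.min(),xs.max(),ys.min(),ys.max()])
g=plane(t,np.c_[xs,ys],0.028)[:,:2]
# disc outline: bright pixels
dm=((px.min(2)>110)&(sub>0)).astype(np.uint8)
cs=max(cv2.findContours(dm,0,2)[0],key=cv2.contourArea)
(c,r)=cv2.minEnclosingCircle(cs);print("disc",c,r,plane(t,[c],0.028))
c0=plane(t,[c],0.028)[0,:2]
k=np.linalg.norm(g-c0,axis=1)<0.048;g=g[k];c1=g.mean(0);print("cross mean",c1,len(g))
v=g-c1;v=v[np.linalg.norm(v,axis=1)>0.012];th=np.angle(np.mean(np.exp(4j*np.arctan2(v[:,1],v[:,0]))))/4;print("cross ang deg",np.degrees(th))
for nm,uv,z in(("jar",(228,174),.094),("pot",(235,215),.077),("case latch",(302,187),.1),("lidknob",(328,209),.116)):print(nm,plane(t,[uv],z))
E
```

```text
473 [np.int64(128), np.int64(171), np.int64(185), np.int64(229)]
disc (148.7755889892578, 206.6811065673828) 20.943090438842773 [[0.43153067 0.15250523 0.028     ]]
cross mean [0.43196657 0.15418454] 70
cross ang deg -30.786520258913225
jar [[ 0.5105886  -0.07025916  0.094     ]]
pot [[ 0.40198659 -0.08901143  0.077     ]]
case latch [[ 0.47387518 -0.26733458  0.1       ]]
lidknob [[ 0.41282393 -0.33142259  0.116     ]]
```

View pics/topc.png

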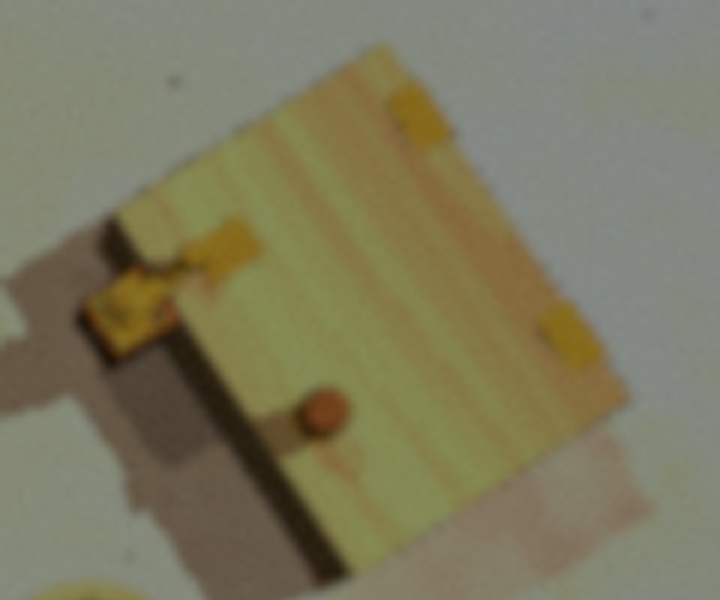

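View pics/scenec.png

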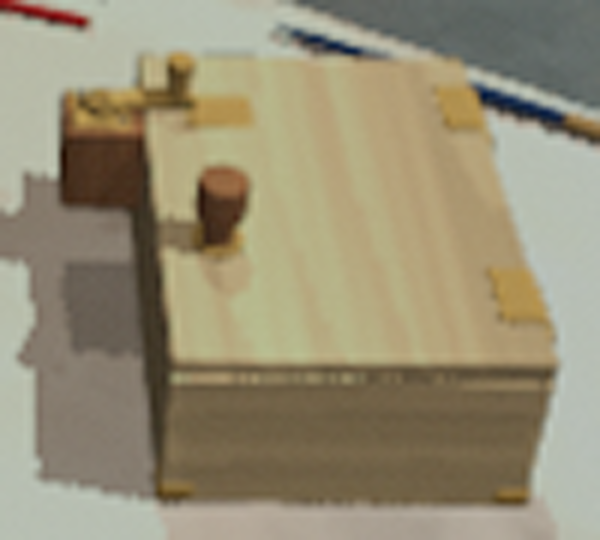

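The top crop shows the lid corners at crop (118,212), (385,42), (630,398) and (345,577), the latch pivot near (115,305) and the lid knob at (325,412). The scene crop shows the latch knob at (180,75), the pin at (92,103) and the lid knob head at (223,195).

```bash
python3 - <<'E'
from h import *
d=pickle.load(open("im0.pkl","rb"));t=d["top"];s=d["scene"]
T=lambda u,v:((u+.5)/6-.5+275,(v+.5)/6-.5+140)
S=lambda u,v:((u+.5)/6-.5+270,(v+.5)/6-.5+190)
for im,f,c in((t,T,[(118,212),(385,42),(630,398),(345,577)]),(s,S,[(145,60),(465,60),(557,365),(168,365)])):
    C=plane(im,[f(*p) for p in c],.082)[:,:2];print(C.round(4).tolist(),C.mean(0).round(4))
    e=[C[1]-C[0],C[2]-C[3],C[2]-C[1],C[3]-C[0]];print([round(float(np.linalg.norm(x)),4) for x in e],[round(float(np.degrees(np.arctan2(x[1],x[0]))),2) for x in e])
    # local knob prediction
    L=np.array([[-.075,.098],[.075,.098],[.075,-.098],[-.075,-.098]])
    H=(L.T@(C-C.mean(0)));th=np.arctan2(H[0,1]-H[1,0],H[0,0]+H[1,1]);M=np.array([[np.cos(th),-np.sin(th)],[np.sin(th),np.cos(th)]])
    print("yaw",np.degrees(th),"lidknob",C.mean(0)+M@[-.051,-.03],"case c",C.mean(0))
print("lidknob tri",tri([(t,T(325,408),None),(s,S(223,190),None)]))
print("lknob tri",tri([(t,T(178,265),None),(s,S(180,70),None)]), "plane scene knobtop .109",plane(s,[S(181,60)],.109))
print("pin .09",plane(s,[S(92,103)],.09),plane(t,[T(115,308)],.09))
E
```

```text
[[0.5105, -0.2494], [0.5896, -0.3728], [0.4256, -0.4756], [0.3461, -0.346]] [ 0.4679 -0.361 ]
[0.1466, 0.152, 0.1936, 0.1907] [-57.32, -58.45, -147.93, -149.55]
yaw -58.424510039641085 lidknob [ 0.41566398 -0.33321834] case c [ 0.4679272 -0.3609592]
[[0.5081, -0.2523], [0.5897, -0.3748], [0.4243, -0.4764], [0.3413, -0.3512]] [ 0.4658 -0.3637]
[0.1471, 0.1502, 0.1941, 0.1939] [-56.34, -56.47, -148.44, -149.34]
yaw -57.97224022654349 lidknob [ 0.41335693 -0.33635442] case c [ 0.4658375  -0.36368187]
lidknob tri [ 0.41742024 -0.33469645  0.10808232]
lknob tri [ 0.48466308 -0.27657791  0.10080157] plane scene knobtop .109 [[ 0.48438212 -0.28064909  0.109     ]]
pin .09 [[ 0.4578642  -0.25213057  0.09      ]] [[ 0.46505886 -0.2462989   0.09      ]]
```

```bash
cat >> h.py <<'E'
CX=np.array([.467,-.362]);YAW=np.radians(-58.2)
def loc(x,y): c,s=np.cos(YAW),np.sin(YAW);return CX+[c*x-s*y,s*x+c*y]
def down(yawy):  # tool z down, tool y at world angle yawy (deg)
    a=np.radians(yawy);y=np.array([np.cos(a),np.sin(a),0]);z=np.array([0,0,-1.]);return np.c_[np.cross(y,z),y,z]
def units(st,wps):
    M=R.from_rotvec(st["tool_rot"]).as_matrix()
    for p,a in wps:
        dr=(R.from_matrix(M.T@down(a))).as_rotvec()/np.radians(60)
        print(np.round(M.T@(np.array(p)-st["position"])/.3,3).tolist(),dr.round(3).tolist())
def yawy(st):
    y=R.from_rotvec(st["tool_rot"]).as_matrix()[:,1];return np.degrees(np.arctan2(y[1],y[0]))
E
python3 - <<'E'
from h import *
from bench import ctrl
s=ctrl.get_state();print(yawy(s))
units(s,[((.38,.48,.32),25),((.40,.45,.32),20)])
E
```

```text
74.7730698545323
[-0.802, -0.289, -0.328] [-0.002, 0.001, 0.83]
[-0.892, -0.368, -0.327] [-0.001, 0.001, 0.913]
```

>>> {"name": "jog_arm", "arguments": {
  "moves": [-0.1,-0.05,-0.2,0,0,0.15,0,-0.25,-0.1,-0.33,0,0,0.3,0,-0.42,-0.15,-0.33,0,0,0.45,0,-0.6,-0.22,-0.33,0,0,0.6,0,-0.75,-0.28,-0.33,0,0,0.75,0,-0.89,-0.37,-0.33,0,0,0.91,0,-0.89,-0.37,-0.33,0,0,0.91,0,-0.89,-0.37,-0.33,0,0,0.91,0]
}}

```text
time: 1.1
position: [0.3986, 0.4503, 0.3212]
tool_rot: [-1.796, -2.576, 0.001]
ft_force: [-0.3, 0.1, -0.6]
grip_width: 0.505
grip_force: 0.0
```

```bash
python3 - <<'E'
from h import *
from bench import ctrl
s=ctrl.get_state();print(s["time"],s["position"],yawy(s),s["joint_positions"].round(2))
units(s,[((.46,.18,.31),-35),((.48,.16,.3),-35)])
E
```

```text
1.1 [0.39860977 0.45029772 0.3212457 ] 20.231754131936317 [-1.05  0.19  0.19  1.42 -0.04  1.53 -0.51]
[-0.916, -0.12, 0.037] [-0.001, -0.0, 0.921]
[-1.002, -0.08, 0.07] [-0.001, -0.0, 0.921]
```

>>> {"name": "jog_arm", "arguments": {
  "moves": [-0.14,-0.02,0,0,0,0.15,0,-0.3,-0.04,0.02,0,0,0.3,0,-0.46,-0.06,0.03,0,0,0.46,0,-0.62,-0.08,0.03,0,0,0.62,0,-0.77,-0.1,0.03,0,0,0.77,0,-0.91,-0.12,0.03,0,0,0.92,0,-0.91,-0.12,0.03,0,0,0.92,0,-0.91,-0.12,0.03,0,0,0.92,0]
}}

```text
time: 2.1
position: [0.4588, 0.1833, 0.3125]
tool_rot: [-2.783, -1.455, -0.0]
ft_force: [-0.3, 0.4, -1.0]
grip_width: 0.503
grip_force: 0.0
```

```bash
python3 - <<'E'
from h import *
from bench import ctrl
s=ctrl.get_state();im=ctrl.get_image("wrist");print(s["position"],yawy(s),s["joint_positions"].round(2))
print({k:np.round(v,4).tolist() for k,v in im.items() if k!="pixels"})
pickle.dump((im,s),open("w1.pkl","wb"));cv2.imwrite("pics/w1.png",im["pixels"][:,:,::-1])
print(proj(im,[[.432,.154,.028]],s))
units(s,[((.52,-.1,.31),-95),((.52,-.1,.3),-90)])
E
```

```text
[0.45883695 0.1832841  0.3125379 ] -34.79225156953334 [-0.85 -0.06  0.4   1.69  0.02  1.5  -1.06]
{'fx': 296.2129, 'fy': 296.2129, 'cx': 258.189, 'cy': 195.5067, 'dist': [0.0087, 0.0, 0.0, 0.0, 0.0], 'tool_from_camera': [[0.0003, 0.9685, 0.2491, 0.0681], [1.0, -0.0002, -0.0002, -0.0004], [-0.0001, 0.2491, -0.9685, -0.1616], [0.0, 0.0, 0.0, 1.0]]}
[[255.04912906 191.07329357]]
[-0.659, 0.706, 0.008] [-0.001, -0.0, 1.003]
[-0.659, 0.706, 0.041] [-0.001, -0.0, 0.92]
```

View pics/w1.png

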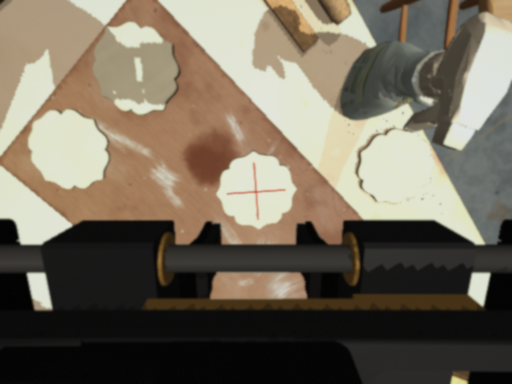

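The wrist view shows the red cross clearly at (256,191), and the bottle at (400,80) is well clear. Next I'll fit the cross lines.

```bash
cat >> h.py <<'E'
def cross(im,s,z=.028,c=(.432,.154)):
    px=im["pixels"].astype(int);ys,xs=np.nonzero(px[...,0]-np.maximum(px[...,1],px[...,2])>40)
    g=plane(im,np.c_[xs,ys],z,s)[:,:2];c=np.array(c)
    for it in range(6):
        v=g-c;r=np.linalg.norm(v,axis=1);k=(r<.05);w=k&(r>.015)
        th=np.angle(np.mean(np.exp(4j*np.arctan2(v[w,1],v[w,0]))))/4
        e=np.array([[np.cos(th),np.sin(th)],[-np.sin(th),np.cos(th)]]);q=v@e.T
        A=k&(abs(q[:,1])<.008)&(abs(q[:,0])>.008);B=k&(abs(q[:,0])<.008)&(abs(q[:,1])>.008)
        pa=np.polyfit(q[A,0],q[A,1],1);pb=np.polyfit(q[B,1],q[B,0],1)
        o=np.linalg.solve([[-pa[0],1],[1,-pb[0]]],[pa[1],pb[1]]);c=c+o@e
    return c,np.degrees(th),np.degrees(np.arctan([pa[0],-pb[0]])),A.sum(),B.sum()
E
python3 - <<'E'
from h import *
im,s=pickle.load(open("w1.pkl","rb"));print(cross(im,s))
E
```

```text
(array([0.43248041, 0.1530935 ]), np.float64(-30.796234424317184), array([ 0.04515243, -0.01116095]), np.int64(79), np.int64(66))
```

>>> {"name": "jog_arm", "arguments": {
  "moves": [-0.11,0.11,0,0,0,0.16,0,-0.22,0.23,0,0,0,0.32,0,-0.33,0.35,0,0,0,0.48,0,-0.44,0.47,0,0,0,0.64,0,-0.55,0.59,0,0,0,0.8,0,-0.66,0.71,0,0,0,0.96,0,-0.66,0.71,0,0,0,1,0,-0.66,0.71,0,0,0,1,0]
}}

```text
time: 3.15
position: [0.5208, -0.1015, 0.3122]
tool_rot: [-3.139, 0.132, 0.001]
ft_force: [0.6, 0.3, -0.5]
grip_width: 0.503
grip_force: 0.0
```

```bash
python3 - <<'E'
from h import *
from bench import ctrl
s=ctrl.get_state();print(s["time"],s["position"],yawy(s),s["joint_positions"].round(2))
p=loc(-.063,.06);print(p)
units(s,[((*p,.25),31.8-180)])
E
```

```text
3.15 [ 0.52084979 -0.10147236  0.3122093 ] -94.83352727631281 [-0.55  0.02  0.71  1.62 -0.02  1.5  -1.49]
[ 0.48479535 -0.27683941]
[-0.07, 0.593, 0.207] [0.0, 0.001, 0.889]
```

>>> {"name": "jog_arm", "arguments": {
  "moves": [-0.03,0.08,0.03,0,0,0.16,0,-0.06,0.17,0.06,0,0,0.32,0,-0.09,0.27,0.1,0,0,0.48,0,-0.12,0.38,0.13,0,0,0.64,0,-0.15,0.5,0.17,0,0,0.79,0,-0.2,0.56,0.2,0,0,0.89,0,-0.2,0.58,0.21,0,0,0.89,0,-0.2,0.58,0.21,0,0,0.89,0]
}}

```text
time: 4.15
position: [0.4466, -0.2697, 0.2496]
tool_rot: [-2.745, 1.527, -0.0]
ft_force: [-0.3, 1.0, -0.0]
grip_width: 0.504
grip_force: 0.0
```

```bash
python3 - <<'E'
from h import *
from bench import ctrl
s=ctrl.get_state();im=ctrl.get_image("wrist");print(s["time"],s["position"],yawy(s),s["joint_positions"].round(2))
pickle.dump((im,s),open("w2.pkl","wb"))
px=im["pixels"].copy()
for p in[[*loc(-.063,.06),.102],[*loc(-.097,.06),.102],[*loc(-.051,-.03),.105],[*loc(-.075,.098),.082],[*loc(-.075,-.098),.082],[*loc(.075,.098),.082],[*loc(.075,-.098),.082]]:
    q=proj(im,[p],s)[0];print(q.round(1));cv2.circle(px,tuple(int(round(v)) for v in q),2,(255,0,255),-1)
px=cv2.resize(px,(768,576),interpolation=cv2.INTER_CUBIC);cv2.imwrite("pics/w2.png",px[:,:,::-1])
E
```

```text
4.15 [ 0.44660603 -0.26967629  0.24958225] -148.15666355335867 [-0.37  0.02  0.89  1.75 -0.02  1.38 -2.07]
[231.1 159.9]
[231.7 191.5]
[318.3 148.6]
[199.  168.1]
[374.  168.3]
[191.4  18. ]
[389.3  18. ]
```

View pics/w2.png

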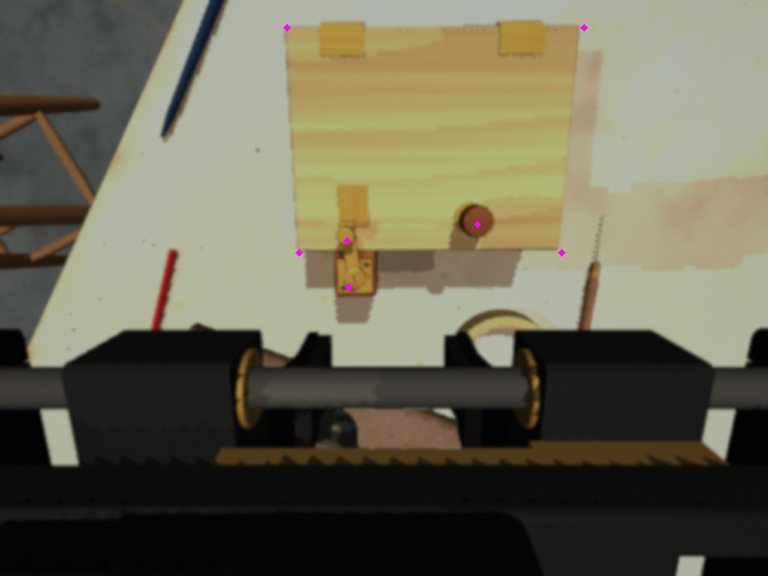

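The wrist view shows the lid corners at (300,250), (560,248), (286,28) and (578,27). The latch points along case +x, with its knob at (347,235), its pin at (352,273) and the lid knob at (477,220). This matches the model to about 2 mm. I'll descend over the latch knob.

```bash
sed -i 's/CX=np.array(\[.467,-.362\])/CX=np.array([.4684,-.3623])/' h.py; python3 - <<'E'
from h import *
from bench import ctrl
s=ctrl.get_state();p=loc(-.062,.059);print(p)
units(s,[((*p,.15),31.8-180),((*p,.094),31.8-180)])
E
```

```text
[ 0.48587241 -0.27851626]
[0.094, -0.095, 0.333] [-0.001, -0.0, 0.001]
[0.094, -0.095, 0.519] [-0.001, -0.0, 0.001]
```

>>> {"name": "jog_arm", "arguments": {
  "moves": [0.06,-0.06,0.1,0,0,0,-0.3,0.094,-0.095,0.22,0,0,0,-0.3,0.094,-0.095,0.33,0,0,0,-0.3,0.094,-0.095,0.4,0,0,0,-0.3,0.094,-0.095,0.46,0,0,0,-0.3,0.094,-0.095,0.517,0,0,0,-0.3,0.094,-0.095,0.517,0,0,0,-0.62,0.094,-0.095,0.517,0,0,0,-0.62],
  "newtons": 5
}}

```text
time: 5.2
position: [0.4849, -0.2806, 0.0951]
tool_rot: [-2.742, 1.533, -0.002]
ft_force: [0.1, -0.4, 0.2]
grip_width: 0.227
grip_force: 0.0
```

```bash
python3 - <<'E'
from h import *
from bench import ctrl
s=ctrl.get_state();print(s["position"],yawy(s),s["ft_force"],s["grip_width"])
pv=np.array([-.096,.059])
units(s,[((*loc(*(pv+.034*np.array([np.cos(a),np.sin(a)]))),.094),31.8-180+np.degrees(a)) for a in np.radians(np.arange(1,9)*6.4)])
E
```

```text
[ 0.48493262 -0.28057285  0.09511637] -148.41982322876842 [ 0.13674905 -0.41313034  0.2028558 ] 0.22746579203889813
[-0.005, -0.019, 0.004] [-0.001, -0.001, -0.11]
[-0.007, -0.031, 0.004] [-0.001, -0.001, -0.217]
[-0.011, -0.044, 0.004] [-0.001, -0.001, -0.324]
[-0.016, -0.055, 0.004] [-0.001, -0.001, -0.43]
[-0.022, -0.066, 0.004] [-0.0, -0.001, -0.537]
[-0.029, -0.077, 0.004] [-0.0, -0.001, -0.644]
[-0.037, -0.086, 0.004] [-0.0, -0.001, -0.75]
[-0.047, -0.094, 0.004] [-0.0, -0.001, -0.857]
```

>>> {"name": "jog_arm", "arguments": {
  "moves": [-0.003,-0.015,0.002,0,0,-0.11,-0.62,-0.005,-0.029,0.002,0,0,-0.217,-0.62,-0.01,-0.042,0.002,0,0,-0.324,-0.62,-0.015,-0.054,0.002,0,0,-0.43,-0.62,-0.021,-0.066,0.002,0,0,-0.537,-0.62,-0.029,-0.077,0.002,0,0,-0.644,-0.62,-0.037,-0.086,0.002,0,0,-0.75,-0.62,-0.047,-0.094,0.002,0,0,-0.857,-0.62]
}}

```text
time: 6.2
position: [0.5011, -0.2545, 0.0949]
tool_rot: [3.135, -0.187, 0.002]
ft_force: [-1.1, -0.9, -1.2]
grip_width: 0.19
grip_force: 0.6
```

```bash
python3 - <<'E'
from h import *
from bench import ctrl
s=ctrl.get_state();print(s["position"],yawy(s),s["ft_force"],s["grip_width"],s["grip_force"])
pv=np.array([-.096,.059]);a=np.radians(51.2);print(loc(*(pv+.034*np.array([np.cos(a),np.sin(a)]))))
units(s,[((*loc(*(pv+.034*np.array([np.cos(a),np.sin(a)]))),.095),31.8-180+np.degrees(a)) for a in np.radians(51.2+np.arange(1,9)*6.2)])
E
```

```text
[ 0.5010641  -0.2544698   0.09485677] -96.83357793150418 [-1.1412081  -0.89485298 -1.24075914] 0.1898477537946165 0.6470723077654839
[ 0.50170248 -0.25376347]
[0.001, -0.015, -0.0] [0.001, -0.001, -0.101]
[-0.001, -0.027, -0.001] [0.001, -0.001, -0.204]
[-0.004, -0.039, -0.001] [0.001, -0.001, -0.307]
[-0.008, -0.05, -0.001] [0.001, -0.001, -0.411]
[-0.014, -0.061, -0.001] [0.001, -0.001, -0.514]
[-0.021, -0.071, -0.001] [0.001, -0.001, -0.617]
[-0.029, -0.081, -0.001] [0.001, -0.001, -0.721]
[-0.038, -0.089, -0.001] [0.001, -0.001, -0.824]
```

Contact force of 1.4 N, as expected from pushing the latch.

>>> {"name": "jog_arm", "arguments": {
  "moves": [0,-0.014,0,0,0,-0.1,-0.62,-0.001,-0.027,0,0,0,-0.204,-0.62,-0.004,-0.039,0,0,0,-0.307,-0.62,-0.008,-0.05,0,0,0,-0.411,-0.62,-0.014,-0.061,0,0,0,-0.514,-0.62,-0.021,-0.071,0,0,0,-0.617,-0.62,-0.029,-0.081,0,0,0,-0.721,-0.62,-0.039,-0.09,0,0,0,-0.835,-0.62]
}}

```text
time: 7.2
position: [0.4934, -0.2265, 0.0952]
tool_rot: [2.918, 1.157, 0.003]
ft_force: [1.1, -2.0, -0.7]
grip_width: 0.189
grip_force: 1.7
```

```bash
python3 - <<'E'
from h import *
from bench import ctrl
s=ctrl.get_state();print(s["position"],yawy(s),s["ft_force"],s["grip_width"],s["grip_force"],s["joint_positions"].round(2))
pv=np.array([-.096,.059]);v=s["position"][:2]-loc(*pv);print(np.degrees(np.arctan2(v[1],v[0]))+58.2,np.linalg.norm(v))
p=s["position"];k=loc(-.051,-.03)
units(s,[((*p[:2],.2),-130),((*loc(-.1,-.03),.22),-148.2),((*k,.2),-148.2)])
E
```

```text
[ 0.49344691 -0.22649878  0.09517636] -46.72472094406583 [ 1.08462675 -1.97321442 -0.65101882] 0.18898757808814834 1.6633547097444534 [-0.13  0.21  0.57  1.89 -0.13  1.07 -0.32]
100.40900707143258 0.03441478117101916
[0.0, 0.001, -0.349] [0.002, -0.003, 1.388]
[-0.402, -0.073, -0.417] [0.001, -0.003, 1.691]
[-0.435, 0.087, -0.35] [0.001, -0.003, 1.691]
```

>>> {"name": "jog_arm", "arguments": {
  "moves": [0,0,0,0,0,0,-0.2,0,0,-0.03,0,0,0,-0.2,0,0,-0.12,0,0,0,-0.2,0,0,-0.28,0,0,0.15,0,-0.1,0,-0.4,0,0,0.3,0,-0.2,0,-0.42,0,0,0.47,0,-0.3,0,-0.42,0,0,0.64,0,-0.38,-0.03,-0.42,0,0,0.81,0]
}}

```text
time: 8.2
position: [0.4026, -0.2979, 0.2209]
tool_rot: [3.137, -0.165, 0.002]
ft_force: [0.8, -0.3, 1.2]
grip_width: 0.499
grip_force: 0.0
```

```bash
python3 - <<'E'
from h import *
from bench import ctrl
s=ctrl.get_state();print(s["position"],yawy(s),s["ft_force"],s["grip_width"])
units(s,[((*loc(-.095,-.01),.23),-148.2)])
E
```

```text
[ 0.40264288 -0.2979332   0.22091619] -96.02492982680496 [ 0.78087163 -0.26033363  1.15036217] 0.4986157229009427
[0.02, -0.039, -0.03] [-0.0, -0.001, 0.87]
```

>>> {"name": "jog_arm", "arguments": {
  "moves": [0,0,-0.01,0,0,0.16,0,0,-0.01,-0.02,0,0,0.33,0,0.01,-0.02,-0.03,0,0,0.5,0,0.02,-0.03,-0.03,0,0,0.67,0,0.02,-0.04,-0.03,0,0,0.83,0,0.02,-0.04,-0.03,0,0,0.87,0,0.02,-0.04,-0.03,0,0,0.87,0,0.02,-0.04,-0.03,0,0,0.87,0]
}}

```text
time: 9.2
position: [0.4105, -0.2853, 0.2292]
tool_rot: [-2.751, 1.516, -0.001]
ft_force: [-1.0, 0.1, 0.3]
grip_width: 0.499
grip_force: 0.0
```

```bash
python3 - <<'E'
from h import *
from bench import ctrl
s=ctrl.get_state();im=ctrl.get_image("wrist");print(s["time"],s["position"],yawy(s),s["joint_positions"].round(2))
pickle.dump((im,s),open("w3.pkl","wb"))
px=im["pixels"].copy()
pv=np.array([-.096,.059]);a=1.7
for p in[[*loc(*(pv+.034*np.array([np.cos(a),np.sin(a)]))),.102],[*loc(-.051,-.03),.116],[*loc(-.075,.098),.082],[*loc(-.075,-.098),.082],[*loc(.075,.098),.082],[*loc(.075,-.098),.082]]:
    q=proj(im,[p],s)[0];print(q.round(1));cv2.circle(px,tuple(int(round(v)) for v in q),1,(255,0,255),-1)
cv2.imwrite("pics/w3.png",cv2.resize(px[0:230,120:420],None,fx=2.5,fy=2.5,interpolation=cv2.INTER_CUBIC)[:,:,::-1])
units(s,[((*loc(-.051,-.03),.13),-148.2),((*loc(-.051,-.03),.088),-148.2)])
E
```

```text
9.2 [ 0.41051785 -0.28532048  0.22924077] -147.70580104494678 [-0.11 -0.03  0.66  1.83  0.02  1.34 -2.03]
[157.4 192.2]
[282.2 144.7]
[156.8 164.1]
[343.9 165.8]
[144.    1.3]
[357.4   3.5]
[0.149, 0.073, 0.331] [-0.001, -0.0, 0.008]
[0.149, 0.073, 0.471] [-0.001, -0.0, 0.008]
```

View pics/w3.png

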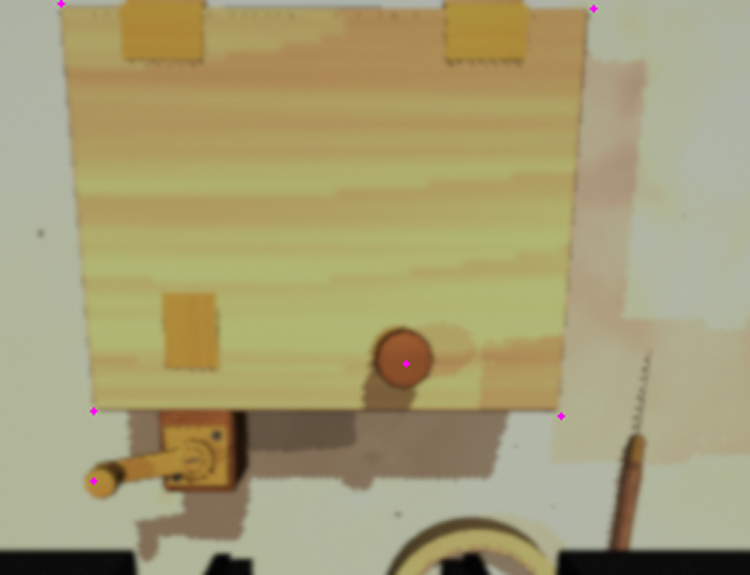

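The latch is fully aside, with its knob at (100,482). The lid knob is at (404,357), about 2.5 mm further in than predicted. I'll grip it now.

>>> {"name": "jog_arm", "arguments": {
  "moves": [0.08,0.04,0.1,0,0,0,0,0.156,0.071,0.22,0,0,0.008,0,0.156,0.071,0.33,0,0,0.008,0,0.156,0.071,0.4,0,0,0.008,0,0.156,0.071,0.468,0,0,0.008,0,0.156,0.071,0.468,0,0,0.008,-0.6,0.156,0.071,0.468,0,0,0.008,-0.6,0.156,0.071,0.468,0,0,0.008,-0.6],
  "newtons": 12
}}

```text
time: 10.25
position: [0.4181, -0.3367, 0.0896]
tool_rot: [-2.745, 1.527, -0.003]
ft_force: [-2.1, -2.2, 1.0]
grip_width: 0.257
grip_force: 2.0
```

```bash
cat > lid.py <<'E'
from h import *
from bench import ctrl
import sys
s=ctrl.get_state();print(s["position"],yawy(s),s["ft_force"],s["grip_width"],s["grip_force"],s["joint_positions"].round(2))
a0,a1=map(float,sys.argv[1:3])
def kp(t):
    a=np.radians(t)+np.arctan2(.034,.125);r=np.hypot(.034,.125);return np.array([*loc(.0755-r*np.cos(a),-.029),.072+r*np.sin(a)-.0173])
print("ref",kp(a0))
units(s,[(s["position"]+kp(t)-kp(a0),-148.2) for t in np.linspace(a0,a1,9)[1:]])
E
python3 lid.py 0 35
```

```text
[ 0.41812347 -0.33665052  0.08957382] -148.17327163312095 [-2.08943072 -2.15216688  0.99559991] 0.25703551848761874 1.96309459162876 [-0.01  0.22  0.72  1.91 -0.17  1.06 -1.81]
ref [ 0.4176688  -0.33551203  0.0887    ]
[0.01, -0.0, -0.031] [-0.001, -0.002, 0.0]
[0.022, -0.0, -0.062] [-0.001, -0.002, 0.0]
[0.037, -0.0, -0.092] [-0.001, -0.002, 0.0]
[0.054, -0.0, -0.12] [-0.001, -0.002, 0.0]
[0.072, -0.0, -0.147] [-0.001, -0.002, 0.0]
[0.093, -0.0, -0.172] [-0.001, -0.002, 0.0]
[0.116, -0.0, -0.196] [-0.001, -0.002, 0.0]
[0.141, -0.0, -0.218] [-0.001, -0.002, 0.0]
```

>>> {"name": "jog_arm", "arguments": {
  "moves": [0,0,0,0,0,0,-1,0.01,0,-0.031,0,0,0,-1,0.022,0,-0.062,0,0,0,-1,0.037,0,-0.092,0,0,0,-1,0.054,0,-0.12,0,0,0,-1,0.072,0,-0.147,0,0,0,-1,0.093,0,-0.172,0,0,0,-1,0.116,0,-0.196,0,0,0,-1]
}}

```text
time: 11.25
position: [0.4356, -0.365, 0.1477]
tool_rot: [-2.744, 1.526, 0.004]
ft_force: [-2.0, 4.1, -0.4]
grip_width: 0.246
grip_force: 12.0
```

```bash
python3 lid.py 30.6 72
```

```text
[ 0.43555796 -0.36498197  0.14770834] -148.1638767957442 [-1.98345884  4.13158621 -0.39166259] 0.24572362847581783 11.99964053928852 [ 0.01  0.24  0.73  1.78 -0.17  1.2  -1.79]
ref [ 0.43596189 -0.36501576  0.14759541]
[0.029, 0.0, -0.026] [-0.0, 0.003, 0.001]
[0.06, 0.0, -0.049] [-0.0, 0.003, 0.001]
[0.094, 0.0, -0.07] [-0.0, 0.003, 0.001]
[0.129, 0.0, -0.087] [-0.0, 0.003, 0.001]
[0.165, 0.0, -0.101] [-0.0, 0.003, 0.001]
[0.203, 0.0, -0.111] [-0.0, 0.003, 0.001]
[0.241, 0.0, -0.119] [-0.0, 0.003, 0.001]
[0.28, 0.0, -0.122] [-0.0, 0.003, 0.001]
```

>>> {"name": "jog_arm", "arguments": {
  "moves": [0.029,0,-0.026,0,0,0,-1,0.06,0,-0.049,0,0,0,-1,0.094,0,-0.07,0,0,0,-1,0.129,0,-0.087,0,0,0,-1,0.165,0,-0.101,0,0,0,-1,0.203,0,-0.111,0,0,0,-1,0.241,0,-0.119,0,0,0,-1,0.28,0,-0.122,0,0,0,-1]
}}

```text
time: 12.25
position: [0.4815, -0.4381, 0.1848]
tool_rot: [-2.746, 1.527, -0.004]
ft_force: [0.1, 4.0, 4.8]
grip_width: 0.251
grip_force: 12.0
```

```bash
python3 lid.py 72 109
```

```text
[ 0.48151109 -0.43811143  0.18482705] -148.15836865854985 [0.06020945 3.95220839 4.8287522 ] 0.2507054884409922 11.994191100820899 [ 0.14  0.4   0.73  1.53 -0.27  1.31 -1.69]
ref [ 0.48022309 -0.43640177  0.18408864]
[0.035, 0.0, -0.0] [-0.001, -0.002, 0.001]
[0.07, 0.0, 0.002] [-0.001, -0.002, 0.001]
[0.104, 0.0, 0.008] [-0.001, -0.002, 0.001]
[0.138, 0.0, 0.016] [-0.001, -0.002, 0.001]
[0.171, 0.0, 0.027] [-0.001, -0.002, 0.001]
[0.203, 0.0, 0.04] [-0.001, -0.002, 0.001]
[0.234, 0.0, 0.056] [-0.001, -0.002, 0.001]
[0.264, 0.0, 0.075] [-0.001, -0.002, 0.001]
```

>>> {"name": "jog_arm", "arguments": {
  "moves": [0.035,0,0,0,0,0,-1,0.07,0,0.002,0,0,0,-1,0.104,0,0.008,0,0,0,-1,0.138,0,0.016,0,0,0,-1,0.171,0,0.027,0,0,0,-1,0.203,0,0.04,0,0,0,-1,0.234,0,0.056,0,0,0,-1,0.264,0,0.075,0,0,0,-1]
}}

```text
time: 13.25
position: [0.5242, -0.5061, 0.1622]
tool_rot: [2.745, -1.526, 0.008]
ft_force: [2.8, 1.7, 4.7]
grip_width: 0.244
grip_force: 12.0
```

```bash
python3 lid.py 109 109
```

```text
[ 0.52419826 -0.50612769  0.16223749] -148.13389557932447 [2.84707859 1.72029079 4.66251011] 0.2438293598152632 11.986096082255244 [ 0.28  0.59  0.69  1.33 -0.37  1.35 -1.62]
ref [ 0.52192366 -0.5036579   0.1618205 ]
[-0.0, 0.0, 0.0] [-0.002, -0.005, 0.001]
[-0.0, 0.0, 0.0] [-0.002, -0.005, 0.001]
[-0.0, 0.0, 0.0] [-0.002, -0.005, 0.001]
[-0.0, 0.0, 0.0] [-0.002, -0.005, 0.001]
[-0.0, 0.0, 0.0] [-0.002, -0.005, 0.001]
[-0.0, 0.0, 0.0] [-0.002, -0.005, 0.001]
[-0.0, 0.0, 0.0] [-0.002, -0.005, 0.001]
[-0.0, 0.0, 0.0] [-0.002, -0.005, 0.001]
```

>>> {"name": "jog_arm", "arguments": {
  "moves": [0,0,0,0,0,0,0.1,0,0,0,0,0,0,0.1,0,0,0,0,0,0,0.1,0.02,0,-0.1,0,0,0,0.1,0.02,0,-0.25,0,0,0,0.1,0.02,0,-0.45,0,0,0,0.1,-0.1,0,-0.5,0,0,0,0.1,-0.25,-0.05,-0.5,0,0,0,0.1]
}}

```text
time: 14.25
position: [0.4931, -0.4349, 0.3134]
tool_rot: [2.74, -1.532, 0.005]
ft_force: [0.9, 0.5, 0.9]
grip_width: 0.553
grip_force: 0.0
```

```bash
python3 - <<'E'
from h import *
from bench import ctrl
s=ctrl.get_state();print(s["time"],s["position"],yawy(s),s["ft_force"])
units(s,[((*loc(-.055,.03),.25),-148.2)])
E
```

```text
14.25 [ 0.49308294 -0.43491151  0.31338544] -148.441190666507 [0.87369508 0.51007874 0.92777565]
[-0.434, -0.156, 0.209] [0.001, -0.004, -0.004]
```

>>> {"name": "jog_arm", "arguments": {
  "moves": [-0.12,-0.06,0.02,0,0,0,0.1,-0.25,-0.12,0.08,0,0,0,0.1,-0.38,-0.156,0.15,0,0,0,0.1,-0.434,-0.156,0.21,0,0,0,0.1,-0.434,-0.156,0.21,0,0,0,0.1,-0.434,-0.156,0.21,0,0,0,0.1,-0.434,-0.156,0.21,0,0,0,0.1,-0.434,-0.156,0.21,0,0,0,0.1]
}}

```text
time: 15.25
position: [0.4663, -0.2985, 0.2488]
tool_rot: [2.744, -1.529, 0.001]
ft_force: [0.5, 0.7, -0.6]
grip_width: 0.553
grip_force: 0.0
```

```bash
python3 - <<'E'
from h import *
from bench import ctrl
s=ctrl.get_state();im=ctrl.get_image("wrist");print(s["time"],s["position"],yawy(s))
pickle.dump((im,s),open("w4.pkl","wb"))
px=im["pixels"].copy()
for p in[[*loc(-.075,.098),.072],[*loc(-.075,-.098),.072],[*loc(.075,.098),.072],[*loc(.075,-.098),.072]]:
    q=proj(im,[p],s)[0];print(q.round(1));cv2.circle(px,tuple(int(round(v)) for v in q),1,(255,0,255),-1)
cv2.imwrite("pics/w4.png",cv2.resize(px[0:230,120:400],None,fx=2.6,fy=2.6,interpolation=cv2.INTER_CUBIC)[:,:,::-1])
E
```

```text
15.25 [ 0.46632129 -0.29848561  0.24875771] -148.25998231546302
[202.3 195.6]
[368.6 195.5]
[195.4  57.5]
[381.9  57.1]
```

View pics/w4.png

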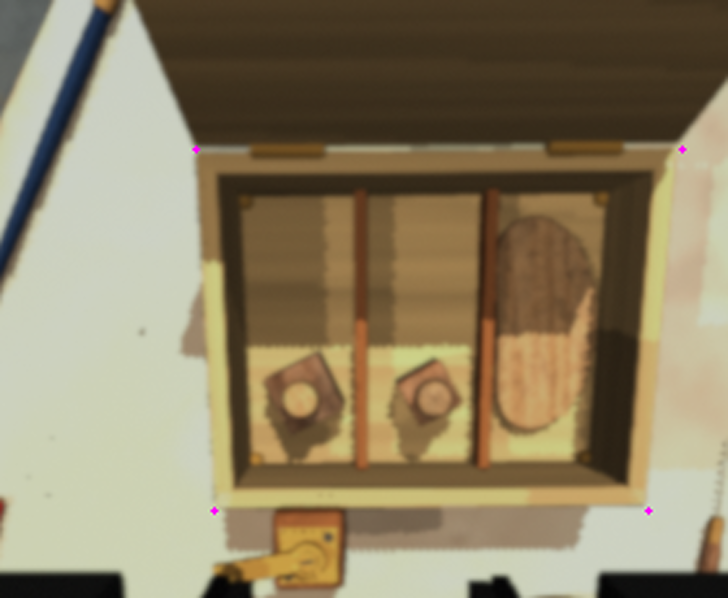

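The lid stands open, leaning back. The larger stamp is in the left bay: knob top at (300,400), block corners at (265,382), (320,352) and (343,402). The smaller stamp is in the middle bay, with its knob at (433,397). I'll measure the stamps and plan the grasp.

```bash
python3 - <<'E'
from h import *
from bench import ctrl
im,s=pickle.load(open("w4.pkl","rb"))
f=lambda u,v:((u+.5)/2.6-.5+120,(v+.5)/2.6-.5)
C=plane(im,[f(264,381),f(320,352),f(344,402)],.038,s)[:,:2]
for e in(C[1]-C[0],C[2]-C[1]):print(np.linalg.norm(e),np.degrees(np.arctan2(e[1],e[0]))%90)
c1=(C[0]+C[2])/2;c2=plane(im,[f(300,400)],.060,s)[0,:2];print("block centre",c1,"knob",c2)
Mi=np.array([[np.cos(YAW),np.sin(YAW)],[-np.sin(YAW),np.cos(YAW)]])
print("local",Mi@(c1-CX),Mi@(c2-CX))
W=plane(im,[f(216,505),f(645,505),f(672,150),f(197,152)],.072,s)[:,:2];print("case local corners",((W-CX)@Mi.T).round(4).tolist())
# crop of stamp for a tight look
cv2.imwrite("pics/w4c.png",cv2.resize(im["pixels"][125:185,205:305],None,fx=7,fy=7,interpolation=cv2.INTER_CUBIC)[:,:,::-1])
E
```

```text
0.030222031686415646 58.535051389614
0.02617059435311024 57.23253828589634
block centre [ 0.50513496 -0.30975375] knob [ 0.50458901 -0.30819883]
local [-0.02530098  0.05891032] [-0.02691018  0.0592657 ]
case local corners [[-0.0729, 0.0973], [-0.0731, -0.0968], [0.0748, -0.0941], [0.0743, 0.0979]]
```

View pics/w4c.png

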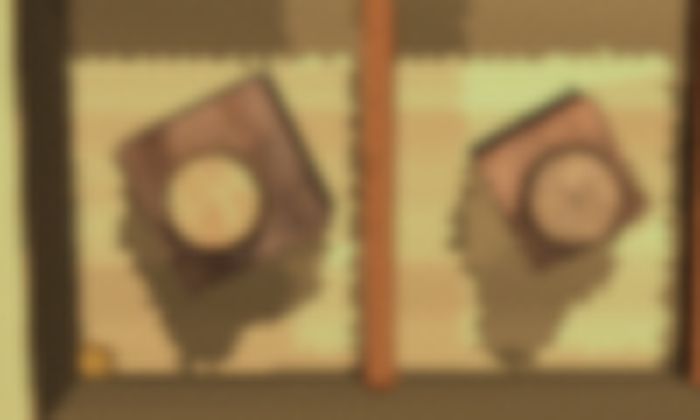

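```bash
python3 - <<'E'
from h import *
from bench import ctrl
s=ctrl.get_state();units(s,[((*loc(-.095,.059),.14),-148.2)])
E
```

```text
[-0.132, -0.09, 0.362] [0.0, -0.001, -0.001]
```

>>> {"name": "jog_arm", "arguments": {
  "moves": [-0.1,-0.06,0.05,0,0,0,-0.2,-0.132,-0.09,0.15,0,0,0,-0.2,-0.132,-0.09,0.25,0,0,0,-0.2,-0.132,-0.09,0.34,0,0,0,-0.2,-0.132,-0.09,0.362,0,0,0,-0.2,-0.132,-0.09,0.362,0,0,0,-0.2,-0.132,-0.09,0.362,0,0,0,-0.2,-0.132,-0.09,0.362,0,0,0,-0.2]
}}

```text
time: 16.3
position: [0.4689, -0.2499, 0.1408]
tool_rot: [-2.745, 1.527, -0.003]
ft_force: [-0.9, 0.0, -0.1]
grip_width: 0.404
grip_force: 0.0
```

```bash
python3 - <<'E'
from h import *
from bench import ctrl
s=ctrl.get_state();im=ctrl.get_image("wrist");print(s["time"],s["position"],yawy(s))
pickle.dump((im,s),open("w5.pkl","wb"))
q=proj(im,[[.5047,-.309,.038]],s)[0];print(q)
u,v=int(q[0]),int(q[1]);print(u-40,v-35)
cv2.imwrite("pics/w5c.png",cv2.resize(im["pixels"][v-35:v+35,u-40:u+40],None,fx=8,fy=8,interpolation=cv2.INTER_CUBIC)[:,:,::-1])
E
```

```text
16.3 [ 0.46889075 -0.24993073  0.1407718 ] -148.19284670934746
[259.41540637 117.32630514]
219 82
```

View pics/w5c.png

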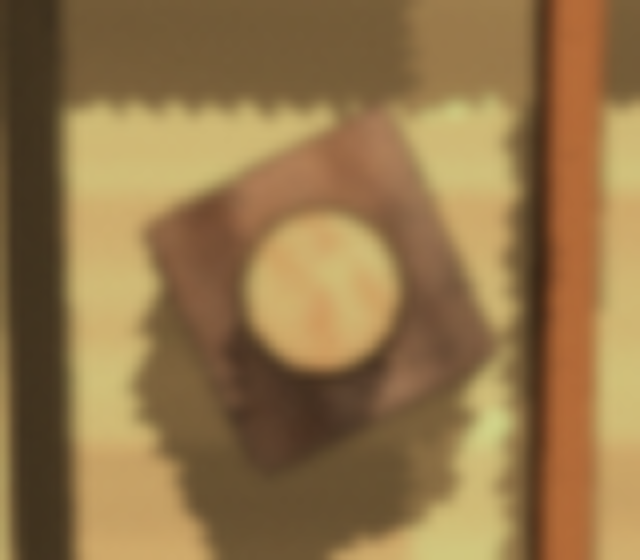

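The block is seen squarely, with corners at (145,233), (385,108), (495,345) and (265,475) and the knob top at (323,292).

```bash
python3 - <<'E'
from h import *
from bench import ctrl
im,s=pickle.load(open("w5.pkl","rb"))
f=lambda u,v:((u+.5)/8-.5+219,(v+.5)/8-.5+82)
C=plane(im,[f(145,233),f(385,108),f(495,345),f(265,475)],.038,s)[:,:2]
E=[C[1]-C[0],C[2]-C[1],C[2]-C[3],C[3]-C[0]]
print([(round(float(np.linalg.norm(e)),4),round(float(np.degrees(np.arctan2(e[1],e[0]))%90),2)) for e in E])
k=plane(im,[f(323,292)],.060,s)[0,:2];print("block",C.mean(0),"knob",k)
Mi=np.array([[np.cos(YAW),np.sin(YAW)],[-np.sin(YAW),np.cos(YAW)]]);print("loc",Mi@(C.mean(0)-CX),Mi@(k-CX))
# automated edge check: fit lines to brown/bright boundary points
c=(C.mean(0)+k)/2
s=ctrl.get_state();units(s,[((*loc(-.1,.06),.2),-88),((*c,.2),-28.2),((*c,.1),-28.2)])
E
```

```text
[(0.0286, 58.19), (0.0272, 58.23), (0.0286, 60.86), (0.0286, 58.29)]
block [ 0.50476907 -0.30821251] knob [ 0.5046838  -0.30816169]
loc [-0.02680367  0.05941153] [-0.0268918   0.05936583]
[-0.015, -0.002, -0.198] [-0.0, -0.001, -1.003]
[0.229, 0.0, -0.198] [0.0, -0.002, -2.0]
[0.228, 0.001, 0.136] [0.0, -0.002, -2.0]
```

>>> {"name": "jog_arm", "arguments": {
  "moves": [0,0,-0.1,0,0,-0.1,-0.26,0,0,-0.2,0,0,-0.27,-0.26,0.03,0,-0.2,0,0,-0.44,-0.26,0.06,0,-0.2,0,0,-0.61,-0.26,0.1,0,-0.2,0,0,-0.78,-0.26,0.13,0,-0.2,0,0,-0.95,-0.26,0.15,0,-0.2,0,0,-1,-0.26,0.15,0,-0.2,0,0,-1,-0.26]
}}

```text
time: 17.35
position: [0.492, -0.2883, 0.2]
tool_rot: [3.141, 0.048, 0.0]
ft_force: [1.2, -0.2, 0.3]
grip_width: 0.371
grip_force: 0.0
```

```bash
python3 - <<'E'
from h import *
from bench import ctrl
im,s0=pickle.load(open("w5.pkl","rb"))
f=lambda u,v:((u+.5)/8-.5+219,(v+.5)/8-.5+82)
C=np.array([f(145,233),f(385,108),f(495,345),f(265,475)])
g=cv2.GaussianBlur(im["pixels"],(0,0),.7).astype(float)
from scipy.ndimage import map_coordinates as mc
for i in range(4):
    a,b=C[i],C[(i+1)%4];t=(b-a)/np.linalg.norm(b-a);n=np.array([-t[1],t[0]]);P=[]
    for r in np.linspace(.12,.88,30):
        o=np.arange(-3,3.01,.1);q=a+(b-a)*r+o[:,None]*n
        v=sum(abs(np.gradient(mc(g[...,ch],[q[:,1],q[:,0]],order=1))) for ch in range(3))
        w=v**2;P.append(q[0]+n*((w*o).sum()/w.sum()+3))
    X=plane(im,P,.038,s0)[:,:2];vx,vy,x,y=cv2.fitLine(X.astype(np.float32),cv2.DIST_HUBER,0,.01,.01).ravel();print(round(np.degrees(np.arctan2(vy,vx))%90,2))
s=ctrl.get_state();print(s["position"],yawy(s));c=[.5047,-.3082]
units(s,[((*c,.2),-28.2),((*c,.1),-28.2)])
E
```

```text
58.51
56.59
59.41
61.11
[ 0.49203034 -0.28826784  0.20002136] -88.25967232185586
[0.04, 0.068, 0.0] [0.0, -0.0, -1.001]
[0.04, 0.068, 0.333] [0.0, -0.0, -1.001]
```

>>> {"name": "jog_arm", "arguments": {
  "moves": [0.01,0.01,0,0,0,-0.17,-0.26,0.02,0.02,0,0,0,-0.34,-0.26,0.03,0.04,0,0,0,-0.51,-0.26,0.04,0.06,0,0,0,-0.68,-0.26,0.04,0.068,0,0,0,-0.85,-0.26,0.04,0.068,0.1,0,0,-1,-0.26,0.04,0.068,0.23,0,0,-1,-0.26,0.04,0.068,0.3,0,0,-1,-0.26]
}}

```text
time: 18.35
position: [0.5036, -0.3068, 0.1079]
tool_rot: [-2.694, -1.611, 0.002]
ft_force: [-0.0, -0.2, 0.2]
grip_width: 0.371
grip_force: 0.0
```

```bash
python3 - <<'E'
from h import *
from bench import ctrl
s=ctrl.get_state();print(s["position"],yawy(s),s["ft_force"],s["joint_positions"].round(2));c=[.5047,-.3082]
units(s,[((*c,.033),-28.2)])
E
```

```text
[ 0.50364812 -0.30680486  0.10791156] -28.240061232603875 [-0.01451364 -0.18746904  0.19359894] [ 0.07  0.3   0.51  1.76 -0.16  1.13  0.14]
[-0.003, 0.006, 0.25] [-0.002, -0.0, -0.001]
```

>>> {"name": "jog_arm", "arguments": {
  "moves": [-0.003,0.006,0.05,0,0,0,-0.26,-0.003,0.006,0.1,0,0,0,-0.26,-0.003,0.006,0.15,0,0,0,-0.26,-0.003,0.006,0.19,0,0,0,-0.26,-0.003,0.006,0.21,0,0,0,-0.26,-0.003,0.006,0.222,0,0,0,-0.26,-0.003,0.006,0.222,0,0,0,-0.26,-0.003,0.006,0.222,0,0,0,-0.26],
  "newtons": 20
}}

```text
time: 19.35
position: [0.506, -0.3097, 0.0436]
tool_rot: [2.695, 1.613, 0.001]
ft_force: [-0.3, -0.0, -0.0]
grip_width: 0.369
grip_force: 0.0
```

```bash
python3 - <<'E'
from h import *
from bench import ctrl
s=ctrl.get_state();print(s["position"],yawy(s),s["ft_force"]);c=[.5047,-.3082]
units(s,[((*c,.0415),-28.2)])
E
```

```text
[ 0.50604889 -0.30965816  0.04358004] -28.190999038999934 [-0.26477207 -0.02937917 -0.00983477]
[0.002, -0.006, 0.007] [0.001, -0.0, 0.0]
```

>>> {"name": "jog_arm", "arguments": {
  "moves": [0.002,-0.006,0.006,0,0,0,-0.26,0.002,-0.006,0.006,0,0,0,-0.4,0.002,-0.006,0.006,0,0,0,-0.55,0.002,-0.006,0.006,0,0,0,-0.7,0.002,-0.006,0.006,0,0,0,-1,0.002,-0.006,0.006,0,0,0,-1,0.002,-0.006,0.006,0,0,0,-1,0.002,-0.006,0.006,0,0,0,-1]
}}

```text
time: 20.35
position: [0.5045, -0.3081, 0.0414]
tool_rot: [2.695, 1.613, 0.0]
ft_force: [-0.0, -1.2, 0.1]
grip_width: 0.178
grip_force: 20.0
```

```bash
python3 - <<'E'
from h import *
from bench import ctrl
s=ctrl.get_state();print(s["position"],yawy(s),s["ft_force"],s["grip_width"]*87,s["grip_force"]);c=np.array([.5047,-.3082,0])
M=R.from_rotvec(s["tool_rot"]).as_matrix();print("stamp in tool",M.T@(c-s["position"]))
E
```

```text
[ 0.50451981 -0.30814744  0.04140246] -28.191416547600678 [-0.04126308 -1.21416783  0.11307145] 15.513906988684857 20.00008172588423
stamp in tool [3.50602628e-05 1.74757470e-04 4.14024983e-02]
```

Grip on the knob is firm: 20 N at 15.5 mm. I'll lift straight up.

>>> {"name": "jog_arm", "arguments": {
  "moves": [0,0,-0.03,0,0,0,-1,0,0,-0.08,0,0,0,-1,0,0,-0.15,0,0,0,-1,0,0,-0.25,0,0,0,-1,0,0,-0.38,0,0,0,-1,0,0,-0.5,0,0,0,-1,0,0,-0.62,0,0,0,-1,0,0,-0.7,0,0,0,-1]
}}

```text
time: 21.35
position: [0.5048, -0.3087, 0.2547]
tool_rot: [2.694, 1.612, 0.004]
ft_force: [-0.3, 0.4, -0.2]
grip_width: 0.182
grip_force: 20.0
```

```bash
python3 - <<'E'
from h import *
from bench import ctrl
s=ctrl.get_state();print(s["position"],yawy(s),s["ft_force"],s["grip_width"]*87,s["grip_force"])
units(s,[((.475,-.07,.25),-27.9)])
E
```

```text
[ 0.5047548  -0.30866486  0.25471257] -28.21146510369521 [-0.33460093  0.37572059 -0.19227661] 15.816909938137716 19.999869269086048
[0.654, -0.464, 0.014] [0.003, -0.001, -0.005]
```

>>> {"name": "jog_arm", "arguments": {
  "moves": [0.04,-0.03,0,0,0,0,-1,0.12,-0.09,0,0,0,0,-1,0.22,-0.16,0,0,0,0,-1,0.33,-0.24,0,0,0,0,-1,0.44,-0.31,0,0,0,0,-1,0.54,-0.38,0,0,0,0,-1,0.62,-0.44,0,0,0,0,-1,0.654,-0.464,0,0,0,0,-1]
}}

```text
time: 22.35
position: [0.4733, -0.0668, 0.2505]
tool_rot: [-2.691, -1.618, 0.001]
ft_force: [-0.7, -0.4, -1.2]
grip_width: 0.18
grip_force: 20.0
```

```bash
python3 - <<'E'
from h import *
from bench import ctrl
s=ctrl.get_state();print(s["position"],yawy(s),s["ft_force"],s["grip_width"]*87,s["grip_force"],s["joint_positions"].round(2))
units(s,[((.4325,.1531,.25),-27.7)])
E
```

```text
[ 0.47329455 -0.06675181  0.25046274] -27.97006607081305 [-0.71780298 -0.38649019 -1.17587297] 15.618364257156072 19.99968105694279 [-0.23 -0.07  0.3   1.83  0.02  1.38 -0.42]
[0.583, -0.464, 0.002] [-0.001, 0.0, -0.005]
```

>>> {"name": "jog_arm", "arguments": {
  "moves": [0.04,-0.03,0,0,0,0,-1,0.12,-0.09,0,0,0,0,-1,0.22,-0.17,0,0,0,0,-1,0.32,-0.25,0,0,0,0,-1,0.42,-0.33,0,0,0,0,-1,0.51,-0.4,0,0,0,0,-1,0.56,-0.445,0,0,0,-0.005,-1,0.583,-0.464,0,0,0,-0.005,-1]
}}

```text
time: 23.35
position: [0.4342, 0.1508, 0.2512]
tool_rot: [2.691, 1.621, -0.001]
ft_force: [0.0, 0.2, 0.5]
grip_width: 0.179
grip_force: 20.0
```

```bash
python3 - <<'E'
from h import *
from bench import ctrl
s=ctrl.get_state();print(s["position"],yawy(s),s["ft_force"],s["grip_width"]*87,s["grip_force"],s["joint_positions"].round(2))
t=ctrl.get_image("top");w=ctrl.get_image("wrist");sc=ctrl.get_image("scene");pickle.dump((t,w,sc,s),open("w6.pkl","wb"))
try: print("cross wrist",cross(w,s,c=(.4325,.153)))
except Exception as e: print(e)
units(s,[((.4325,.1531,.09),-27.7)])
E
```

```text
[0.43422398 0.15075513 0.25119281] -27.868295147273603 [0.00270427 0.24368539 0.54955509] 15.56445200019379 19.999598352005705 [-0.43 -0.1   0.04  1.86  0.    1.38 -0.88]
cross wrist (array([0.43263747, 0.15223499]), np.float64(-30.942081044637487), array([0.0596641 , 0.03739853]), np.int64(110), np.int64(97))
[0.004, -0.009, 0.537] [0.0, 0.0, -0.003]
```

```bash
cat > st.py <<'E'
from h import *
from scipy.ndimage import map_coordinates as mc
def meas(w,s,yaw=58.9,zb=.0334,verbose=True):
    M=R.from_rotvec(s["tool_rot"]).as_matrix();P0=s["position"]
    a=np.radians(yaw);e=np.array([[np.cos(a),np.sin(a)],[-np.sin(a),np.cos(a)]])
    g=cv2.GaussianBlur(w["pixels"],(0,0),.7).astype(float)
    for name,z in(("top",zb-.03),("bot",zb)):
        L=np.array([[1,1],[-1,1],[-1,-1],[1,-1]])*.015@e
        W=np.c_[P0[:2]+L,np.full(4,P0[2]-z)];uv=proj(w,W,s);print(name,uv.round(1).tolist())
        for i in range(4):
            p,q=uv[i],uv[(i+1)%4];t=(q-p)/np.linalg.norm(q-p);n=np.array([-t[1],t[0]]);pts=[];st=[];off=[]
            for r in np.linspace(.1,.9,30):
                o=np.arange(-5,5.01,.1);x=p+(q-p)*r+o[:,None]*n
                v=sum(abs(np.gradient(mc(g[...,c],[x[:,1],x[:,0]],order=1,mode="nearest"))) for c in range(3))
                k=v.argmax();pts.append(x[k]);st.append(v[k]);off.append(o[k])
            X=plane(w,pts,P0[2]-z,s)[:,:2]
            vx,vy,x0,y0=cv2.fitLine(X.astype(np.float32),cv2.DIST_HUBER,0,.01,.01).ravel()
            nrm=np.array([-vy,vx]);d=abs(nrm@(np.array([x0,y0])-P0[:2]))
            print("  edge",i,"yaw",round(np.degrees(np.arctan2(vy,vx))%90,2),"dist mm",round(d*1e3,2),"grad",round(np.median(st),1),"off px",round(np.median(off),1),round(np.std(off),1))
E
python3 - <<'E'
from st import *
t,w,sc,s=pickle.load(open("w6.pkl","rb"));meas(w,s)
px=w["pixels"]
for r in range(196,290,8):print(r,[tuple(px[r,c]) if 0 else int(px[r,c].mean()) for c in range(200,316,6)])
E
```

```text
top [[234.5, 212.0], [232.6, 259.0], [281.8, 261.5], [285.7, 214.7]]
  edge 0 yaw 63.77 dist mm 16.94 grad 1.4 off px 4.2 2.2
  edge 1 yaw 58.61 dist mm 18.05 grad 0.6 off px 4.5 1.8
  edge 2 yaw 50.08 dist mm 15.85 grad 0.5 off px 2.6 2.8
  edge 3 yaw 58.2 dist mm 15.05 grad 3.6 off px 0.1 0.4
bot [[237.9, 198.6], [236.2, 239.5], [278.5, 241.8], [281.8, 201.0]]
  edge 0 yaw 55.23 dist mm 16.52 grad 5.1 off px 2.2 2.3
  edge 1 yaw 59.86 dist mm 17.26 grad 6.4 off px 3.0 0.7
  edge 2 yaw 48.7 dist mm 15.22 grad 5.0 off px 1.6 3.5
  edge 3 yaw 58.1 dist mm 14.88 grad 13.9 off px -0.2 0.3
196 [136, 143, 140, 137, 222, 227, 227, 226, 226, 202, 226, 226, 226, 226, 226, 226, 146, 136, 132, 122]
204 [135, 150, 155, 146, 138, 220, 215, 38, 39, 49, 58, 66, 82, 87, 145, 139, 135, 134, 134, 131]
212 [137, 139, 172, 161, 146, 142, 85, 63, 57, 51, 48, 46, 44, 42, 98, 138, 132, 134, 133, 133]
220 [67, 69, 76, 138, 159, 130, 67, 74, 75, 72, 75, 77, 74, 75, 77, 137, 136, 68, 67, 69]
228 [12, 12, 12, 116, 180, 8, 7, 9, 67, 61, 57, 60, 26, 10, 5, 122, 137, 9, 11, 12]
236 [13, 12, 29, 58, 133, 5, 9, 10, 70, 64, 63, 67, 29, 10, 6, 22, 128, 55, 13, 12]
244 [21, 21, 70, 32, 19, 19, 19, 20, 59, 72, 70, 70, 29, 19, 19, 19, 24, 56, 18, 29]
252 [24, 23, 89, 46, 49, 49, 50, 50, 50, 49, 49, 49, 49, 49, 50, 49, 49, 55, 25, 48]
260 [24, 23, 104, 60, 59, 60, 60, 60, 60, 59, 59, 59, 59, 59, 59, 59, 58, 58, 31, 48]
268 [23, 23, 90, 48, 50, 48, 49, 49, 48, 49, 49, 48, 49, 49, 49, 48, 47, 48, 21, 23]
276 [24, 24, 80, 32, 4, 18, 22, 115, 141, 144, 154, 168, 184, 17, 18, 3, 10, 60, 22, 23]
284 [23, 24, 39, 15, 4, 22, 24, 127, 145, 151, 174, 192, 185, 17, 18, 4, 6, 49, 20, 23]
```

The wrist picture fits the held stamp well: yaw 58.15°, centred to 0.2 mm and level. The cross lies at 59.1°, so I need about +1° of turn. I'll descend part way.

```bash
python3 - <<'E'
from h import *
from bench import ctrl
s=ctrl.get_state();print(s["position"],yawy(s));units(s,[((.4326,.1526,.10),-26.9)])
E
```

```text
[0.43465885 0.14954881 0.25129307] -27.95383177045279
[0.006, -0.011, 0.504] [0.0, 0.0, -0.018]
```

>>> {"name": "jog_arm", "arguments": {
  "moves": [0.003,-0.005,0.06,0,0,-0.01,-1,0.006,-0.011,0.15,0,0,-0.018,-1,0.006,-0.011,0.25,0,0,-0.018,-1,0.006,-0.011,0.35,0,0,-0.018,-1,0.006,-0.011,0.43,0,0,-0.018,-1,0.006,-0.011,0.48,0,0,-0.018,-1,0.006,-0.011,0.504,0,0,-0.018,-1,0.006,-0.011,0.504,0,0,-0.018,-1]
}}

```text
time: 24.5
position: [0.4323, 0.1535, 0.1001]
tool_rot: [-2.676, -1.646, 0.0]
ft_force: [0.6, -0.1, -0.4]
grip_width: 0.183
grip_force: 20.0
```

>>> {"name": "jog_arm", "arguments": {
  "moves": [0,0,0,0,0,0,-1,0,0,0,0,0,0,-1,0,0,0,0,0,0,-1,0,0,0,0,0,0,-1,0,0,0,0,0,0,-1,0,0,0,0,0,0,-1,0,0,0,0,0,0,-1,0,0,0,0,0,0,-1]
}}

```text
time: 25.5
position: [0.4323, 0.1536, 0.1001]
tool_rot: [-2.676, -1.646, -0.0]
ft_force: [0.3, -1.3, -1.1]
grip_width: 0.181
grip_force: 20.0
```

```bash
cat > fin.py <<'E'
from st import *
from bench import ctrl
for i in range(2):
    s=ctrl.get_state();w=ctrl.get_image("wrist");print(s["time"],s["position"],yawy(s),R.from_rotvec(s["tool_rot"]).as_matrix()[2].round(4),abs(s["qd"]).max().round(4))
    try: print("cross",cross(w,s,c=(.4325,.153)))
    except Exception as e: print(e)
meas(w,s)
s=ctrl.get_state();units(s,[((.4326,.1526,.0714),-26.9)])
E
python3 fin.py
```

```text
25.5 [0.4322757  0.15361847 0.10014585] -26.809839721126217 [ 0. -0. -1.] 0.001
cross (array([0.43276428, 0.15278929]), np.float64(-30.598749313342886), array([-0.39085191,  0.70539072]), np.int64(205), np.int64(185))
25.55 [0.43229051 0.15365284 0.10017128] -26.80687436062205 [ 1.e-04 -0.e+00 -1.e+00] 0.0019
cross (array([0.43283593, 0.15279574]), np.float64(-30.564817389311735), array([-0.40843587,  0.73720339]), np.int64(206), np.int64(188))
top [[235.0, 211.5], [232.2, 258.5], [281.3, 261.9], [286.1, 215.2]]
  edge 0 yaw 67.71 dist mm 16.3 grad 1.9 off px 2.5 2.6
  edge 1 yaw 60.5 dist mm 17.95 grad 0.6 off px 4.2 3.1
  edge 2 yaw 53.62 dist mm 15.96 grad 0.5 off px 2.8 3.2
  edge 3 yaw 59.61 dist mm 15.1 grad 3.7 off px 0.1 0.4
bot [[238.3, 198.3], [235.8, 239.2], [278.1, 242.2], [282.1, 201.5]]
  edge 0 yaw 52.12 dist mm 16.84 grad 9.4 off px 2.3 3.2
  edge 1 yaw 61.16 dist mm 17.26 grad 6.5 off px 2.9 0.8
  edge 2 yaw 41.86 dist mm 14.51 grad 6.4 off px 1.9 3.6
  edge 3 yaw 58.62 dist mm 14.9 grad 13.5 off px -0.2 0.2
[-0.003, 0.002, 0.096] [0.0, -0.0, 0.002]
```

>>> {"name": "jog_arm", "arguments": {
  "moves": [0,0.001,0.02,0,0,0,-1,-0.002,0.002,0.04,0,0,0,-1,-0.002,0.002,0.06,0,0,0,-1,-0.002,0.002,0.075,0,0,0,-1,-0.002,0.002,0.087,0,0,0,-1,-0.002,0.002,0.094,0,0,-0.002,-1,-0.002,0.002,0.096,0,0,-0.002,-1,-0.002,0.002,0.096,0,0,-0.002,-1]
}}

```text
time: 26.6
position: [0.4326, 0.1529, 0.0715]
tool_rot: [-2.674, -1.649, -0.0]
ft_force: [-0.4, -0.3, -1.2]
grip_width: 0.179
grip_force: 20.0
```

>>> {"name": "jog_arm", "arguments": {
  "moves": [0,0,0,0,0,0,-1,0,0,0,0,0,0,-1,0,0,0,0,0,0,-1,0,0,0,0,0,0,-1,0,0,0,0,0,0,-1,0,0,0,0,0,0,-1,0,0,0,0,0,0,-1,0,0,0,0,0,0,-1]
}}

```text
time: 27.6
position: [0.4326, 0.1528, 0.0714]
tool_rot: [2.674, 1.649, 0.0]
ft_force: [-0.0, -0.2, -0.3]
grip_width: 0.18
grip_force: 20.0
```

```bash
python3 fin.py; python3 - <<'E'
from h import *
from bench import ctrl
w=ctrl.get_image("wrist");s=ctrl.get_state()
# extents of stamp's lower front edge: profile along a row just inside
px=w["pixels"].mean(2)
for r in(204,206):print(r,px[r,226:296:2].astype(int).tolist())
E
```

```text
27.6 [0.4325657  0.15281296 0.07136936] -26.68771890794765 [ 1.e-04  0.e+00 -1.e+00] 0.001
cross (array([0.43288725, 0.1528054 ]), np.float64(-30.311305383879883), array([-0.48637042,  0.47454195]), np.int64(229), np.int64(212))
27.65 [0.43253857 0.15280571 0.07135427] -26.68857689720559 [ 0.  0. -1.] 0.0019
cross (array([0.43284964, 0.15280712]), np.float64(-30.315112492077844), array([-0.4846549 ,  0.46909734]), np.int64(228), np.int64(211))
top [[235.0, 211.5], [232.1, 258.5], [281.3, 262.0], [286.2, 215.3]]
  edge 0 yaw 64.43 dist mm 16.58 grad 2.0 off px 3.2 2.2
  edge 1 yaw 58.28 dist mm 18.0 grad 0.6 off px 4.6 3.3
  edge 2 yaw 50.87 dist mm 15.73 grad 0.6 off px 2.1 3.0
  edge 3 yaw 59.93 dist mm 15.02 grad 3.9 off px 0.1 0.9
bot [[238.3, 198.2], [235.8, 239.1], [278.0, 242.2], [282.2, 201.5]]
  edge 0 yaw 56.13 dist mm 16.61 grad 2.8 off px 2.2 1.4
  edge 1 yaw 60.88 dist mm 17.15 grad 6.6 off px 2.9 1.3
  edge 2 yaw 42.48 dist mm 14.55 grad 4.1 off px 0.9 3.5
  edge 3 yaw 59.09 dist mm 15.02 grad 8.0 off px -0.1 1.5
[-0.001, 0.0, -0.0] [0.0, -0.0, 0.004]
204 [163, 164, 165, 165, 165, 153, 84, 42, 42, 42, 42, 43, 48, 50, 54, 60, 60, 66, 70, 72, 74, 81, 89, 88, 94, 93, 90, 89, 157, 229, 235, 235, 235, 235, 235]
206 [164, 164, 164, 160, 149, 115, 51, 39, 39, 38, 38, 38, 38, 38, 37, 36, 37, 37, 38, 38, 39, 41, 40, 40, 42, 42, 46, 51, 129, 226, 235, 235, 235, 235, 235]
```

```bash
python3 -c "
from bench import ctrl
print(ctrl.close_job())"
```

```text
the job is handed in; nothing more can be done
None
```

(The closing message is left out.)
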